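# Clamp the stone obelisk at the mineral stall

### The arm

A 7-joint arm with a two-finger parallel gripper is mounted at the origin on the work surface. World frame = base frame: x ahead of the robot, y to its left, z up, the work surface at z = 0. Lengths are in m, angles in rad, forces in N, time in s.
With the tool pointing down it reaches from about 0.425 to 0.875 m from the base axis. Payload 4.7 kg.
Tool frame: the origin (TCP) lies at the very end of the fingers, on their centre line; the grasp point (between the pads) lies 19 mm behind it; z points along the fingers, y is the direction in which the jaws open and shut (so a half turn about z gives the same grasp; the last joint's range is limited). The gripper opens to 87 mm and grips with 3 to 60 N. Pads are 19 mm wide; open, the fingers measure 117 mm over their backs; the gripper's body (75 mm by 190 mm) begins 51 mm behind the grasp point.
Start: joints at [-1.306, 0.321, -0.07, 1.45, 0.023, 1.371, -0.057], TCP at [0.161, 0.63, 0.223] pointing down, gripper open.
Joint ranges: [-2.86, 2.86], [-0.3, 2.09], [-1.38, 1.24], [0.06, 2.45], [-1.56, 4.7], [0.09, 2.05], [-2.69, 2.69]. Speed limits (rad/s): [2.57, 2.57, 3.14, 3.14, 3.14, 3.14, 3.14].

### API

Orientations are given as a unit quaternion [w, x, y, z].
In Python, from workcell import robot gives the robot as it stands.
- The arm moves only by the tool arm_command, never from a script. Its argument "rows" is a list of rows, each an object of numbers: "ax", "ay", "az": the turn, a rotation vector about the world's x, y, z in degrees; "dx", "dy", "dz": the shift along the world's x, y, z in cm; "grip": the finger opening in cm, from 0 to 8.7. A call has 1 to 8 rows; each row shifts and turns the pose as measured when the row begins; what a row does not reach is not made up. A row lasts 1/10 s, in which the tool goes at most 50 mm and 8.59 degrees, less where a joint would pass 70% of its speed; a pose out of reach is approached as far as the arm can. A call is refused whole if a number of a shift passes 5 or a number of a turn 8.59, either way. A call with a gripper value outside its range is refused whole. The fingers move at their own pace and stop on an object; "force" is the grip in N (left out, the last holds). Time passes only in rows, so rows that do not move let the fingers close. It gives the time, the measured TCP pose, the force and the opening at its end, in the units of the state.
- robot.sense(): the state, without advancing time (a new reading comes with each control period).
- robot.capture(name): name is "scene" or "top"; returns the picture (400x640x3 uint8, red, green, blue); there is no depth.
- robot.camera_params(name): a dict with "K" (3x3 intrinsics, pixels), "eye" and "attitude" of the camera in the world. Camera axes: x right, y down, z forward; pixel columns grow to the right and rows downward; lengths in m; the calibration is good to about 2 mm. A picture is of the moment at which its call begins. camera_params takes no time and is no camera call.
- robot.hand_in(): hands the job in, once; it reports no verdict.
The state is a dict: "time": time; "q": joint angles; "joint_velocities": joint speeds; "joint_efforts": joint torques, N m; "tool_pos": TCP position; "eef_rot": TCP orientation; "wrist_force": force on the tool from outside, world axes, zero at the start; "torque": the same for the moment, N m; "gripper_width": finger opening in m.
Only numpy, scipy, OpenCV 4.12 (cv2) and the standard library are available. Lean on these libraries where they do the work, as an engineer would, in place of code of your own. Each camera call takes 0.05 s, during which the arm holds its last target.

### The job

Stand the square stone obelisk upright on the wooden rest of the one-hand bar clamp, between its two jaws, and let go of it. Then pump the clamp's trigger, by the trigger alone, until the jaws have drawn together on the stone and hold it snugly: the sprung pad of the far jaw pressed in part of the way, never driven home so hard that the stone is crushed. Finish still holding the trigger squeezed, and leave the other two stones where they stand.

Things in the scene. Friction and masses are not known exactly. Their poses are not given: they have to be found in the camera images.
- obelisk: the stone to clamp: a polished square pillar 40 x 40 mm, its straight sides 56 mm high, topped by a low four-sided pyramid (71 mm in all), 0.2 to 0.3 kg. Starts upright on the table at one of three places. Origin: centre of its underside; z up, x and y across its flat sides.
- hex_point: another stone, not to be disturbed: a six-sided crystal point 44 mm across, 85 mm tall, tapering to a tip. Origin: centre of its underside.
- dome: another stone, not to be disturbed: a round polished dome 56 mm across, 31 mm high. Origin: centre of its underside.
- clamp: the bar clamp, fixed on a wooden foot (355 x 70 x 10 mm) on the table. Origin: at table height under the fixed handle. x runs along the bar from the handle to the jaws, y across, z up. Along x (mm): foot -65 to 290, grey housing -35 to 75 (48 wide, top 70 above the table), handle -5 to 5, trigger 37 to 47, front jaw 72 to 105, rest 75 to 280, far jaw beyond.
- front_jaw: the front jaw, fixed to the clamp: grey block, top 96 mm above the table, with a rubber face at clamp x = 105 mm that looks to +x, 44 mm wide, from 41 to 93 mm above the table. Origin and axes as clamp.
- handle_top (a point): centre of the top end of the fixed handle, an upright black bar 10 mm thick (along the bar) and 26 mm wide; its top is 166 mm above the table, clamp x = 0.
- rest (a point): point on top of the wooden rest (two rails, outer edges 26 mm either side of the middle, top 40 mm above the table), in the middle across, right under the front jaw's face (clamp x = 105 mm).
- trigger_front (a point): middle of the trigger's front side (the side away from the handle), 140 mm above the table; moves with the trigger; clamp x = 47 mm when released.
- trigger (a joint): travel of the trigger straight towards the fixed handle, m: 0 released, 0.022 fully squeezed. Over their outer sides handle and trigger span 52 mm released, 30 mm squeezed. It springs back when let go. Squeezing takes 4.8 to 7.4 N, plus about 3 N of bar friction, plus the clamping force once the jaws press on the stone.
- bar (a joint): how far the bar with the far jaw has been drawn towards the front jaw, m (0 to 0.1); a ratchet holds it. The free pad's face stands at clamp x = 210 mm minus this. A squeeze draws the bar one to one after up to 6 mm of free play (teeth of 6 mm): 16 to 22 mm a full stroke. On letting go it may slip back by up to 6 mm, no more.
- far_jaw: the far jaw: grey block 14 mm thick, 46 mm wide, top 94 mm above the table, carried by the bar, with the sprung pad before it. Origin: coincides with that of clamp when bar is 0 and moves with the bar. Axes as clamp. Not to be pushed by hand.
- pad_face (a point): middle of the rubber face of the sprung pad, which looks to the clamp's -x, 67 mm above the table.
- pad (a joint): how far the sprung pad is pressed back into the far jaw, m: 0 free, 0.018 bottomed. Spring 1.5 N per mm, so the pad presses the stone with 1.5 N for each mm (27 N just before it bottoms). Above 40 N the stone is crushed.
- pad_rubber: the sprung pad's rubber plate, 8 x 44 x 52 mm. Origin: coincides with that of clamp when bar and pad are at 0, and moves with them; its face is at x = 210 mm in this frame. Axes as clamp.
- trigger_grip: the trigger's grip: an upright black bar 10 mm thick, 26 mm wide, from 74 to 166 mm above the table, in front of the handle. Origin: coincides with that of clamp when released, and moves with it; the grip lies at x = 37 to 47 mm in this frame. Axes as clamp.
Things that resemble listed ones, but are neither listed nor needed, are in the scene too. What is shaped like the obelisk but blue, orange or turquoise is not meant.

How it is judged:
By the outcome, as a careful person would: the job done as asked, in the order asked, and still so for the second after the job is handed in, while the arm keeps its last pose, push and grip.
It also fails if it takes over 67 s, if anything falls off the work surface, if the arm or the gripper's body presses on something with over 40 N, if the wrist force passes 120 N, or if a joint passes its speed limit or range.

## Working session

There is one attempt and no reset: what is moved stays moved. The work goes in short steps, Python scripts to look and compute and a tool call to move; the robot and the scene stay as the last step left them, time stands still between calls to the robot, and variables do not carry over. Pictures are saved under pics/ and viewed, and the job is handed in when it is done.

Besides the shell and the picture viewer there is one more tool, called after "Emit:" in YAML: its name, and indented under it one key for each argument. arm_command: Moves the arm, as the interface text tells. Its arguments: {"type":"object","properties":{"rows":{"type":"array"},"force":{"type":"number"}},"required":["rows"]}

```bash
ls; mkdir -p pics; python3 - <<'E'
from workcell import robot
import cv2
for n in("scene","top"):
    p=robot.camera_params(n);print(n,p)
    im=robot.capture(n);cv2.imwrite(f"pics/{n}0.png",im[:,:,::-1])
s=robot.sense();print(s)
E
```

```text
pics
scene {'K': array([[520.11107419,   0.        , 317.52563303],
       [  0.        , 520.11107419, 192.24564334],
       [  0.        ,   0.        ,   1.        ]]), 'eye': array([1.06509859, 0.02093784, 1.00493268]), 'attitude': array([-0.19094448,  0.65955106,  0.69730951, -0.20565033])}
top {'K': array([[483.25276353,   0.        , 319.84747308],
       [  0.        , 483.25276353, 201.00428091],
       [  0.        ,   0.        ,   1.        ]]), 'eye': array([ 0.39200036, -0.00690096,  1.01435467]), 'attitude': array([ 0.03175975, -0.70575469,  0.70639458, -0.04368447])}
{'time': 0.1, 'q': array([-1.30589884,  0.32175578, -0.07007241,  1.45156007,  0.0226265 ,
        1.37080896, -0.05688271]), 'joint_velocities': array([-1.67421443e-03, -2.08967072e-03, -4.41023087e-05, -2.59744552e-03,
        5.50052672e-04,  3.93130713e-03, -1.33627923e-04]), 'joint_efforts': array([-3.15593661e-04, -4.92569268e+01, -4.05877708e-01, -3.13402534e+01,
       -6.41215523e-02,  3.93634744e-02,  6.41829502e-05]), 'tool_pos': array([0.16125413, 0.62916145, 0.22156277]), 'eef_rot': array([-4.74115806e-05,  1.25051008e-01,  9.92149930e-01, -8.71599642e-04]), 'wrist_force': array([-0.08825955,  1.08485132,  0.18480131]), 'torque': array([ 0.03678924, -0.01309272,  0.00734993]), 'gripper_width': 0.08726545407116547}
```

View pics/scene0.png

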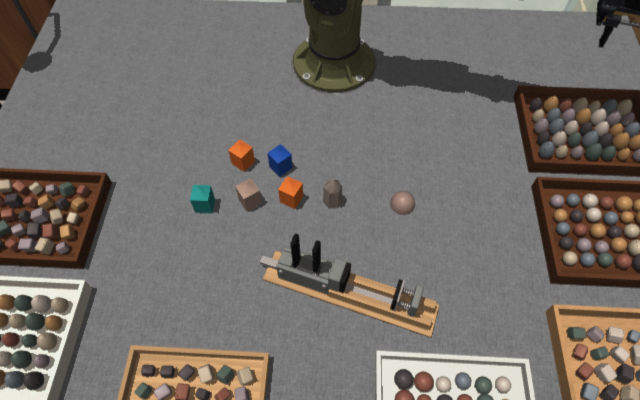

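View pics/top0.png

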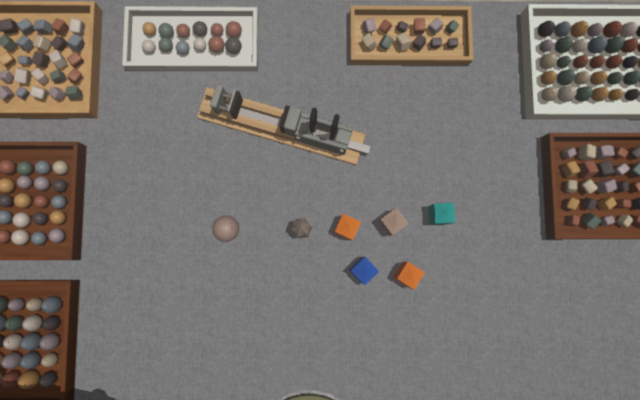

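The obelisk is the tan or brown block at scene (248,194), top (394,222). Things it could be mistaken for, by scene pixel:
- orange blocks at (241,155) and (290,192)
- blue block at (280,160)
- turquoise block at (202,198)
- hex point at (333,192)
- dome at (402,202)

The clamp runs from its handles at top (313–335,122) to the far jaw at (222,100). I'll check the choice in a close crop.

```bash
cat > h.py <<'E'
import numpy as np,cv2
from scipy.spatial.transform import Rotation as R
from workcell import robot
def cam(n):
    p=robot.camera_params(n);q=p['attitude'];return p['K'],p['eye'],R.from_quat([q[1],q[2],q[3],q[0]]).as_matrix()
def ray(n,uv):
    K,e,M=cam(n);d=M@np.linalg.solve(K,[uv[0],uv[1],1.]);return e,d/np.linalg.norm(d)
def plane(n,uv,z):
    e,d=ray(n,uv);return e+d*(z-e[2])/d[2]
def proj(n,P):
    K,e,M=cam(n);c=M.T@(np.asarray(P,float)-e);c=K@c;return c[:2]/c[2]
def tri(a,b):
    (e1,d1),(e2,d2)=ray("scene",a),ray("top",b)
    t=np.linalg.lstsq(np.c_[d1,-d2],e2-e1,rcond=None)[0]
    p,q=e1+t[0]*d1,e2+t[1]*d2
    return (p+q)/2,np.linalg.norm(p-q)
E
python3 - <<'E'
from h import *
a=cv2.imread("pics/scene0.png");b=cv2.imread("pics/top0.png")
c=cv2.resize(a[140:220,190:350],None,fx=5,fy=5,interpolation=cv2.INTER_CUBIC)
cv2.imwrite("pics/c1.png",c)
c=cv2.resize(b[195:255,345:465],None,fx=6,fy=6,interpolation=cv2.INTER_CUBIC);cv2.imwrite("pics/c2.png",c)
c=cv2.resize(b[80:170,190:380],None,fx=4,fy=4,interpolation=cv2.INTER_CUBIC);cv2.imwrite("pics/c3.png",c)
c=cv2.resize(a[225:335,255:445],None,fx=4,fy=4,interpolation=cv2.INTER_CUBIC);cv2.imwrite("pics/c4.png",c)
print(plane("top",(394,222),0.07),plane("scene",(248,185),0.07))
E
```

```text
[ 0.4517725  -0.16834478  0.07      ] [ 0.45812278 -0.16845894  0.07      ]
```

View pics/c1.png

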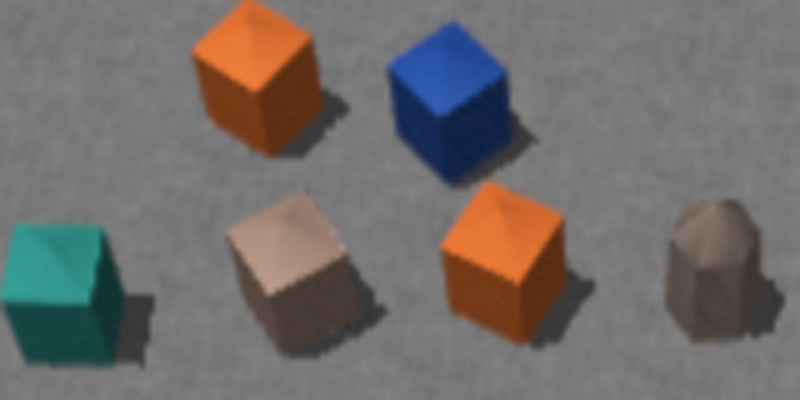

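View pics/c2.png

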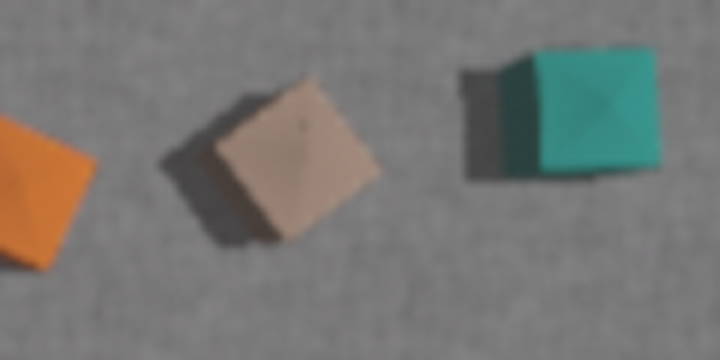

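View pics/c3.png

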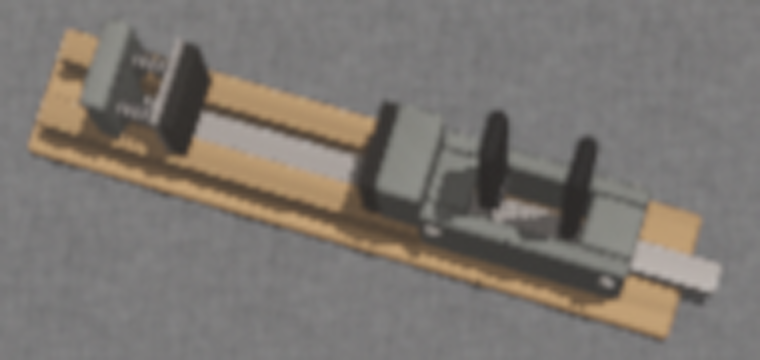

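View pics/c4.png

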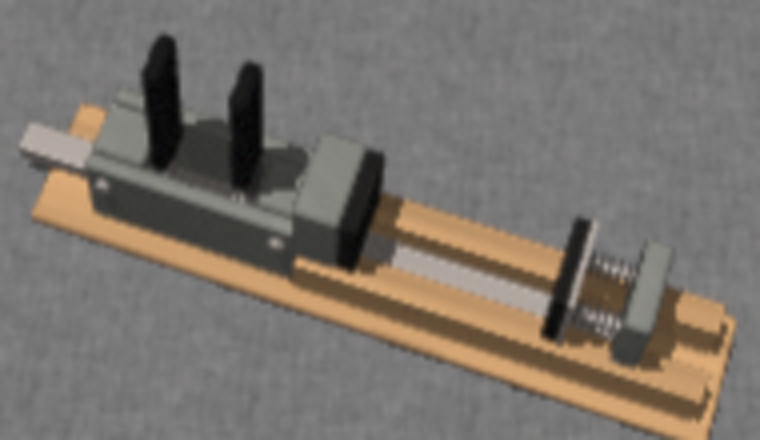

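The crops show a plain tan pillar with a low pyramid, square eaves and upright. That is the obelisk: its eave corners in top are about (397,208), (381,220), (392.5,235.5) and (408.5,223). In the clamp crop, the foot's corners and the handle and trigger tops are clear. Next I'll measure both.

```bash
cat > m.py <<'E'
from h import *
b=cv2.imread("pics/top0.png");a=cv2.imread("pics/scene0.png")
# obelisk eaves at z=.056
c=np.array([(312,77),(216,148),(285,243),(381,170)])/6+[345,195]-.4
P=np.array([plane("top",u,.056) for u in c]);print("eaves",P[:,:2].round(4),"centre",P.mean(0).round(4),"sides",[np.linalg.norm(P[i]-P[i-1]).round(4) for i in range(4)])
print("edge angles",[np.degrees(np.arctan2(*(P[i]-P[i-1])[1::-1])).round(1) for i in range(4)])
# scene eaves
c=np.array([(303,192),(228,235),(270,293),(347,247)])/5+[190,140]-.4
Q=np.array([plane("scene",u,.056) for u in c]);print("scene eaves",Q.mean(0).round(4),"sides",[np.linalg.norm(Q[i]-Q[i-1]).round(4) for i in range(4)])
print("edge angles",[np.degrees(np.arctan2(*(Q[i]-Q[i-1])[1::-1])).round(1) for i in range(4)])
# foot by colour
hsv=cv2.cvtColor(b,cv2.COLOR_BGR2HSV);roi=np.zeros(b.shape[:2],np.uint8);roi[82:168,192:378]=1
m=((hsv[...,1]>80)&(hsv[...,0]>8)&(hsv[...,0]<25)).astype(np.uint8)*roi
pts=cv2.findNonZero(m);r=cv2.minAreaRect(pts);bx=cv2.boxPoints(r);F=np.array([plane("top",u,.010) for u in bx]);print("foot px",bx.round(1).tolist())
print("foot",F[:,:2].round(4).tolist(),"sides",[np.linalg.norm(F[i]-F[i-1]).round(4) for i in range(4)])
man=np.array([(68,27),(30,152),(668,340),(702,212)])/4+[190,80]-.4
F=np.array([plane("top",u,.010) for u in man]);print("foot man",F[:,:2].round(4).tolist(),"sides",[np.linalg.norm(F[i]-F[i-1]).round(4) for i in range(4)])
d=(F[0]+F[1]-F[2]-F[3])/2;yaw=np.arctan2(d[1],d[0]);L=np.linalg.norm(d);mid=F.mean(0);ex=np.array([np.cos(yaw),np.sin(yaw),0])
o=mid-ex*.1125;print("yaw",np.degrees(yaw),"len",L,"origin",o)
# scene foot corners
man=np.array([(733,318),(708,438),(32,216),(82,103)])/4+[255,225]-.4
G=np.array([plane("scene",u,.010) for u in man]);print("scene foot",G[:,:2].round(4).tolist(),"sides",[np.linalg.norm(G[i]-G[i-1]).round(4) for i in range(4)])
# handle / trigger tops, both views
for n,s,t in(("handle",(163,38),(587,140)),("trigger",(251,66),(497,114)),):
    print(n,"tri",tri(np.array(s)/4+[255,225]-.4,np.array(t)/4+[190,80]-.4))
M=np.array
for x,z in((0,.166),(.042,.166),(.105,.04),(.105,.093),(.210,.093)):
    p=o+ex*x;p[2]=z;print(x,z,p.round(4),((proj("top",p)-[190,80])*4).round(),((proj("scene",p)-[255,225])*4).round())
E
python3 m.py
```

```text
eaves [[ 0.4818 -0.1765]
 [ 0.4581 -0.1441]
 [ 0.4266 -0.1665]
 [ 0.4508 -0.1989]] centre [ 0.4543 -0.1715  0.056 ] sides [np.float64(0.0382), np.float64(0.0401), np.float64(0.0386), np.float64(0.0404)]
edge angles [np.float64(35.8), np.float64(126.1), np.float64(-144.6), np.float64(-53.3)]
scene eaves [ 0.4566 -0.1725  0.056 ] sides [np.float64(0.0359), np.float64(0.0385), np.float64(0.0363), np.float64(0.0395)]
edge angles [np.float64(-140.6), np.float64(-50.8), np.float64(37.9), np.float64(129.8)]
foot px [[196.6999969482422, 117.4000015258789], [205.8000030517578, 86.69999694824219], [365.0, 133.8000030517578], [355.8999938964844, 164.60000610351562]]
foot [[0.6779, 0.2369], [0.7452, 0.2193], [0.6432, -0.1201], [0.5769, -0.1001]] sides [np.float64(0.3518), np.float64(0.0696), np.float64(0.3544), np.float64(0.0692)]
foot man [[0.746, 0.2176], [0.6775, 0.2361], [0.5769, -0.1017], [0.6459, -0.1205]] sides [np.float64(0.3525), np.float64(0.0709), np.float64(0.3524), np.float64(0.0715)]
yaw 73.45820880567393 len 0.35246200035957675 origin [ 0.6295337 -0.0499677  0.01     ]
scene foot [[0.6816, 0.2343], [0.743, 0.2182], [0.6465, -0.1209], [0.5811, -0.1018]] sides [np.float64(0.3508), np.float64(0.0635), np.float64(0.3526), np.float64(0.0682)]
handle tri (array([ 0.63329442, -0.04875762,  0.18679727]), np.float64(0.0029559060612653993))
trigger tri (array([ 0.64498017, -0.00908954,  0.18655888]), np.float64(0.0032404983981602553))
0 0.166 [ 0.6295 -0.05    0.166 ] [583. 160.] [158.  50.]
0.042 0.166 [ 0.6415 -0.0097  0.166 ] [493. 134.] [245.  78.]
0.105 0.04 [0.6594 0.0507 0.04  ] [375. 169.] [367. 232.]
0.105 0.093 [0.6594 0.0507 0.093 ] [369. 140.] [371. 188.]
0.21 0.093 [0.6893 0.1513 0.093 ] [163.  80.] [587. 259.]
```

Findings:

| Item | Position | Yaw | Check |
|---|---|---|---|
| Obelisk | about (0.455, -0.172) | about 36° | sides measured 38–40 mm, should be 40 |
| Clamp origin | about (0.630, -0.050) | about 73.5° | foot measured 352 x 70 mm, should be 355 x 70 |

Now I'll reach over with the fingers' axis heading to yaw -53.5°, staying high on an arc.

Emit:
arm_command:
  rows:
    - {"dx": 3.4,"dy": -3.3,"az": -6,"grip": 6.5}
    - {"dx": 3.4,"dy": -3.3,"az": -6}
    - {"dx": 3.4,"dy": -3.3,"az": -6}
    - {"dx": 3.4,"dy": -3.3,"az": -6}
    - {"dx": 3.4,"dy": -3.3,"az": -6}
    - {"dx": 3.4,"dy": -3.3,"az": -6}
    - {"dx": 3.4,"dy": -3.3,"az": -6}
    - {"dx": 3.4,"dy": -3.3,"az": -6}

```text
validation failed for argument at $.ro...
```

Emit:
arm_command:
  rows:
    - {"ax": 0,"ay": 0,"az": -6,"dx": 3.4,"dy": -3.3,"dz": 0,"grip": 6.5}
    - {"ax": 0,"ay": 0,"az": -6,"dx": 3.4,"dy": -3.3,"dz": 0,"grip": 6.5}
    - {"ax": 0,"ay": 0,"az": -6,"dx": 3.4,"dy": -3.3,"dz": 0,"grip": 6.5}
    - {"ax": 0,"ay": 0,"az": -6,"dx": 3.4,"dy": -3.3,"dz": 0,"grip": 6.5}
    - {"ax": 0,"ay": 0,"az": -6,"dx": 3.4,"dy": -3.3,"dz": 0,"grip": 6.5}
    - {"ax": 0,"ay": 0,"az": -6,"dx": 3.4,"dy": -3.3,"dz": 0,"grip": 6.5}
    - {"ax": 0,"ay": 0,"az": -6,"dx": 3.4,"dy": -3.3,"dz": 0,"grip": 6.5}
    - {"ax": 0,"ay": 0,"az": -6,"dx": 3.4,"dy": -3.3,"dz": 0,"grip": 6.5}

```text
time: 0.9
tool_pos: [0.43, 0.3582, 0.2165]
eef_rot: [-0.004, 0.524, 0.852, -0.002]
wrist_force: [0.7, 0.9, 0.1]
gripper_width: 0.0647
```

Emit:
arm_command:
  rows:
    - {"ax": 0,"ay": 0,"az": -7.3,"dx": 0.8,"dy": -4.7,"dz": 0,"grip": 6.5}
    - {"ax": 0,"ay": 0,"az": -7.3,"dx": 0.8,"dy": -4.7,"dz": 0,"grip": 6.5}
    - {"ax": 0,"ay": 0,"az": -7.3,"dx": 0.8,"dy": -4.7,"dz": 0,"grip": 6.5}
    - {"ax": 0,"ay": 0,"az": -7.3,"dx": 0.3,"dy": -4.7,"dz": 0,"grip": 6.5}
    - {"ax": 0,"ay": 0,"az": -7.3,"dx": 0,"dy": -4.7,"dz": 0,"grip": 6.5}
    - {"ax": 0,"ay": 0,"az": -7.3,"dx": 0,"dy": -4.7,"dz": 0,"grip": 6.5}
    - {"ax": 0,"ay": 0,"az": -7.3,"dx": 0,"dy": -4.7,"dz": 0,"grip": 6.5}
    - {"ax": 0,"ay": 0,"az": -7.3,"dx": 0,"dy": -4.7,"dz": -2,"grip": 6.5}

```text
time: 1.7
tool_pos: [0.4607, -0.032, 0.1962]
eef_rot: [-0.004, 0.884, 0.467, 0.002]
wrist_force: [1.1, -0.5, -0.0]
gripper_width: 0.0654
```

```bash
cat >> h.py <<'E'
def st():
    s=robot.sense();q=s['eef_rot'];M=R.from_quat([q[1],q[2],q[3],q[0]]).as_matrix()
    print("t",round(s['time'],2),"pos",s['tool_pos'].round(4),"yawy",np.degrees(np.arctan2(M[1,1],M[0,1])).round(2),"z",M[:,2].round(3),"F",s['wrist_force'].round(1),"w",round(s['gripper_width'],4))
    return s,M
E
python3 -c "
from h import *
st()"
```

```text
t 1.7 pos [ 0.4607 -0.032   0.1962] yawy -34.32 z [-0.001  0.008 -1.   ] F [ 1.1 -0.5 -0. ] w 0.0654
```

Emit:
arm_command:
  rows:
    - {"ax": -0.4,"ay": 0,"az": -6.5,"dx": -0.2,"dy": -4.7,"dz": 0,"grip": 6.5}
    - {"ax": 0,"ay": 0,"az": -6.5,"dx": -0.2,"dy": -4.7,"dz": 0,"grip": 6.5}
    - {"ax": 0,"ay": 0,"az": -6.4,"dx": -0.1,"dy": -4.6,"dz": 0,"grip": 6.5}
    - {"ax": 0,"ay": 0,"az": 0,"dx": 0,"dy": 0,"dz": -4,"grip": 6.5}
    - {"ax": 0,"ay": 0,"az": 0,"dx": 0,"dy": 0,"dz": -3,"grip": 6.5}
    - {"ax": 0,"ay": 0,"az": 0,"dx": 0,"dy": 0,"dz": 0,"grip": 6.5}

```text
time: 2.3
tool_pos: [0.4504, -0.187, 0.123]
eef_rot: [0.0, 0.955, 0.296, 0.0]
wrist_force: [-0.8, 0.2, -0.6]
gripper_width: 0.065
```

```bash
python3 -c "
from h import *
s,M=st()
im=robot.capture('scene');cv2.imwrite('pics/s1.png',cv2.resize(im[110:250,170:370,::-1],None,fx=4,fy=4))
"
```

```text
t 2.3 pos [ 0.4504 -0.187   0.123 ] yawy -55.58 z [ 0.001  0.    -1.   ] F [-0.8  0.2 -0.6] w 0.065
```

View pics/s1.png

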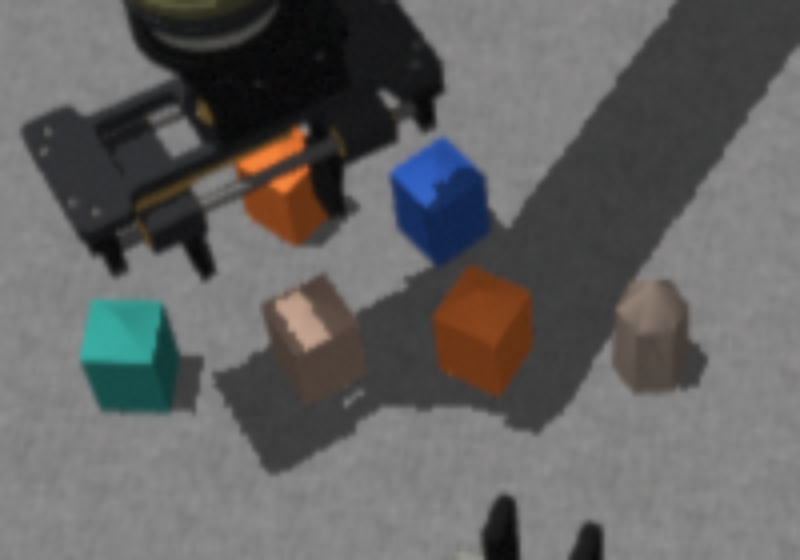

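The picture shows the gripper above and slightly beyond the stone (crop (315,335)), with the fingers still clear above it. I'll correct the overshoot.

Emit:
arm_command:
  rows:
    - {"ax": 0,"ay": 0,"az": 1.9,"dx": 0.5,"dy": 1.5,"dz": 0,"grip": 6.5}
    - {"ax": 0,"ay": 0,"az": 0,"dx": 0,"dy": 0,"dz": 0,"grip": 6.5}
    - {"ax": 0,"ay": 0,"az": 0,"dx": 0,"dy": 0,"dz": 0,"grip": 6.5}

```text
time: 2.65
tool_pos: [0.4595, -0.1692, 0.128]
eef_rot: [0.001, 0.949, 0.315, 0.004]
wrist_force: [0.3, -0.6, 0.3]
gripper_width: 0.0648
```

```bash
python3 -c "
from h import *
s,M=st()
"
```

```text
t 2.65 pos [ 0.4595 -0.1692  0.128 ] yawy -53.27 z [ 0.007  0.001 -1.   ] F [ 0.3 -0.6  0.3] w 0.0648
```

Emit:
arm_command:
  rows:
    - {"ax": 0,"ay": 0.4,"az": -0.4,"dx": -0.4,"dy": -0.3,"dz": -3,"grip": 6.5}
    - {"ax": 0,"ay": 0,"az": 0,"dx": 0,"dy": 0,"dz": -1.5,"grip": 6.5}
    - {"ax": 0,"ay": 0,"az": 0,"dx": 0,"dy": 0,"dz": 0,"grip": 6.5}

```text
time: 2.95
tool_pos: [0.4597, -0.1703, 0.0858]
eef_rot: [0.001, 0.949, 0.314, 0.004]
wrist_force: [-1.0, -0.0, -0.0]
gripper_width: 0.065
```

```bash
python3 -c "
from h import *
s,M=st()
"
```

```text
t 2.95 pos [ 0.4597 -0.1703  0.0858] yawy -53.37 z [ 0.009  0.001 -1.   ] F [-1. -0. -0.] w 0.065
```

Emit:
arm_command:
  rows:
    - {"ax": 0,"ay": 0.5,"az": -0.3,"dx": -0.4,"dy": -0.2,"dz": 0,"grip": 6.5}
    - {"ax": 0,"ay": 0,"az": 0,"dx": 0,"dy": 0,"dz": 0,"grip": 6.5}

```text
time: 3.15
tool_pos: [0.4565, -0.1723, 0.0875]
eef_rot: [-0.0, 0.95, 0.312, 0.001]
wrist_force: [-0.6, 0.7, 0.1]
gripper_width: 0.0649
```

```bash
python3 -c "
from h import *
s,M=st()
"
```

```text
t 3.15 pos [ 0.4565 -0.1723  0.0875] yawy -53.62 z [ 0.001  0.001 -1.   ] F [-0.6  0.7  0.1] w 0.0649
```

Emit:
arm_command:
  rows:
    - {"ax": 0,"ay": 0.2,"az": 0,"dx": -0.1,"dy": 0,"dz": -2.2,"grip": 6.5}
    - {"ax": 0,"ay": 0.2,"az": 0,"dx": -0.1,"dy": 0,"dz": -2.2,"grip": 6.5}
    - {"ax": 0,"ay": 0.2,"az": 0,"dx": -0.1,"dy": 0,"dz": -1.7,"grip": 6.5}
    - {"ax": 0,"ay": 0,"az": 0,"dx": 0,"dy": 0,"dz": 0,"grip": 6.5}
    - {"ax": 0,"ay": 0,"az": 0,"dx": 0,"dy": 0,"dz": 0,"grip": 6.5}

```text
time: 3.65
tool_pos: [0.4588, -0.1728, 0.0309]
eef_rot: [-0.0, 0.95, 0.313, 0.001]
wrist_force: [0.2, -0.2, 0.4]
gripper_width: 0.0652
```

```bash
python3 -c "
from h import *
s,M=st()
im=robot.capture('scene');cv2.imwrite('pics/s2.png',cv2.resize(im[110:250,170:370,::-1],None,fx=4,fy=4))
"
```

```text
t 3.65 pos [ 0.4588 -0.1728  0.0309] yawy -53.55 z [ 0.002  0.001 -1.   ] F [ 0.2 -0.2  0.4] w 0.0652
```

View pics/s2.png

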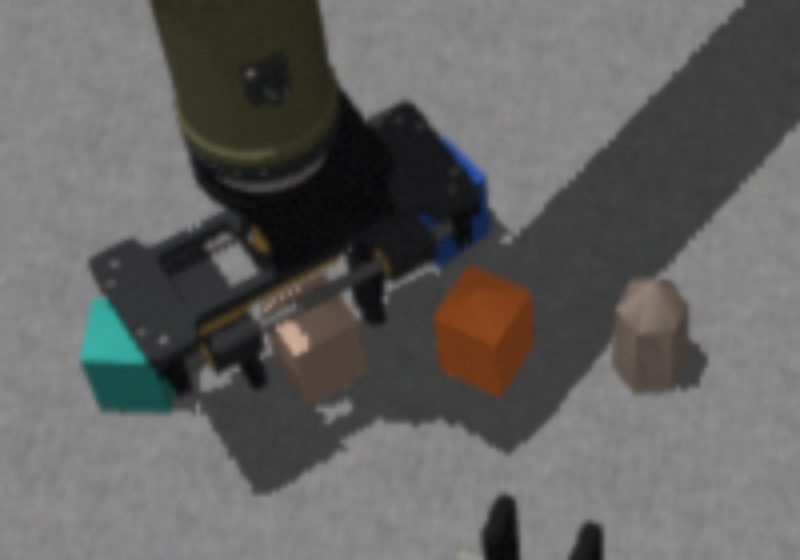

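The stone sits between the fingers (crop (255,370) and (370,310)), undisturbed. The body stays about 20 mm above the turquoise block. I'll lower the last bit and close.

Emit:
arm_command:
  rows:
    - {"ax": 0,"ay": 0.1,"az": 0,"dx": -0.3,"dy": 0,"dz": -0.9,"grip": 6.5}
    - {"ax": 0,"ay": 0,"az": 0,"dx": 0,"dy": 0,"dz": 0,"grip": 6.5}
    - {"ax": 0,"ay": 0,"az": 0,"dx": 0,"dy": 0,"dz": 0,"grip": 3.5}
    - {"ax": 0,"ay": 0,"az": 0,"dx": 0,"dy": 0,"dz": 0,"grip": 3.5}
    - {"ax": 0,"ay": 0,"az": 0,"dx": 0,"dy": 0,"dz": 0,"grip": 3.5}
    - {"ax": 0,"ay": 0,"az": 0,"dx": 0,"dy": 0,"dz": 0,"grip": 3.5}
  force: 25

```text
time: 4.3
tool_pos: [0.4577, -0.1728, 0.0242]
eef_rot: [-0.0, 0.95, 0.313, 0.003]
wrist_force: [-0.7, 1.7, 0.1]
gripper_width: 0.0408
```

```bash
python3 -c "
from h import *
s,M=st()
"
```

```text
t 4.3 pos [ 0.4577 -0.1728  0.0242] yawy -53.53 z [ 0.005  0.002 -1.   ] F [-0.7  1.7  0.1] w 0.0408
```

Width reads 40.8 mm, so the stone is held. Lifting.

Emit:
arm_command:
  rows:
    - {"ax": 0,"ay": 0.2,"az": 0,"dx": 0,"dy": 0,"dz": 2,"grip": 3.5}
    - {"ax": 0,"ay": 0,"az": 0,"dx": 0,"dy": 0,"dz": 4,"grip": 3.5}
    - {"ax": 0,"ay": 0,"az": 0,"dx": 0,"dy": 0,"dz": 4,"grip": 3.5}
    - {"ax": 0,"ay": 0,"az": 0,"dx": 0,"dy": 0,"dz": 4,"grip": 3.5}
    - {"ax": 0,"ay": 0,"az": 0,"dx": 0,"dy": 0,"dz": 4,"grip": 3.5}
    - {"ax": 0,"ay": 0,"az": 0,"dx": 0,"dy": 0,"dz": 0,"grip": 3.5}

```text
time: 4.9
tool_pos: [0.4521, -0.1721, 0.2072]
eef_rot: [-0.002, 0.95, 0.312, -0.003]
wrist_force: [1.4, 0.7, -2.2]
gripper_width: 0.0395
```

```bash
python3 -c "
from h import *
s,M=st()
"
```

```text
t 4.9 pos [ 0.4521 -0.1721  0.2072] yawy -53.61 z [-0.008  0.002 -1.   ] F [ 1.4  0.7 -2.2] w 0.0395
```

Emit:
arm_command:
  rows:
    - {"ax": 0,"ay": -0.3,"az": 4.6,"dx": 2.5,"dy": 3,"dz": 0.1,"grip": 3.5}
    - {"ax": 0,"ay": 0,"az": 4.6,"dx": 2.5,"dy": 3,"dz": 0.1,"grip": 3.5}
    - {"ax": 0,"ay": 0,"az": 4.6,"dx": 2.5,"dy": 3,"dz": 0.1,"grip": 3.5}
    - {"ax": 0,"ay": 0,"az": 4.6,"dx": 2.5,"dy": 3,"dz": 0.1,"grip": 3.5}
    - {"ax": 0,"ay": 0,"az": 4.6,"dx": 2.5,"dy": 3,"dz": 0.1,"grip": 3.5}
    - {"ax": 0,"ay": 0,"az": 4.6,"dx": 2.5,"dy": 3,"dz": 0.1,"grip": 3.5}
    - {"ax": 0,"ay": 0,"az": 4.6,"dx": 2.5,"dy": 3,"dz": 0,"grip": 3.5}
    - {"ax": 0,"ay": 0,"az": 2,"dx": 1.5,"dy": 2,"dz": 0,"grip": 3.5}

```text
time: 5.7
tool_pos: [0.6409, 0.0623, 0.203]
eef_rot: [-0.005, 0.812, 0.583, -0.006]
wrist_force: [0.9, 0.3, -2.7]
gripper_width: 0.04
```

Emit:
arm_command:
  rows:
    - {"ax": 0,"ay": 0,"az": 0,"dx": 0,"dy": 0,"dz": 0,"grip": 3.5}
    - {"ax": 0,"ay": 0,"az": 0,"dx": 0,"dy": 0,"dz": 0,"grip": 3.5}

```text
time: 5.9
tool_pos: [0.6406, 0.067, 0.1977]
eef_rot: [-0.006, 0.81, 0.586, -0.009]
wrist_force: [0.4, -0.7, -2.8]
gripper_width: 0.0397
```

```bash
python3 -c "
from h import *
s,M=st()
"
```

```text
t 5.9 pos [0.6406 0.067  0.1977] yawy -18.25 z [-0.021 -0.001 -1.   ] F [ 0.4 -0.7 -2.8] w 0.0397
```

Emit:
arm_command:
  rows:
    - {"ax": 0,"ay": -1.2,"az": 1.7,"dx": 2,"dy": 0.6,"dz": 0,"grip": 3.5}
    - {"ax": 0,"ay": 0,"az": 0,"dx": 0.5,"dy": 0.2,"dz": 0,"grip": 3.5}
    - {"ax": 0,"ay": 0,"az": 0,"dx": 0,"dy": 0,"dz": 0,"grip": 3.5}
    - {"ax": 0,"ay": 0,"az": 0,"dx": 0,"dy": 0,"dz": 0,"grip": 3.5}

```text
time: 6.3
tool_pos: [0.6624, 0.0704, 0.1944]
eef_rot: [-0.001, 0.804, 0.595, -0.004]
wrist_force: [0.0, 0.0, -2.2]
gripper_width: 0.0402
```

```bash
python3 -c "
from h import *
s,M=st()
for n in('scene','top'):
    im=robot.capture(n);cv2.imwrite(f'pics/{n}3.png',im[...,::-1])
    x,y=(255,190) if n=='scene' else (190,60)
    cv2.imwrite(f'pics/{n}3c.png',cv2.resize(im[y:y+140,x:x+190,::-1],None,fx=4,fy=4,interpolation=2))
"
```

```text
t 6.3 pos [0.6624 0.0704 0.1944] yawy -16.94 z [-0.008 -0.004 -1.   ] F [ 0.   0.  -2.2] w 0.0402
```

View pics/scene3c.png

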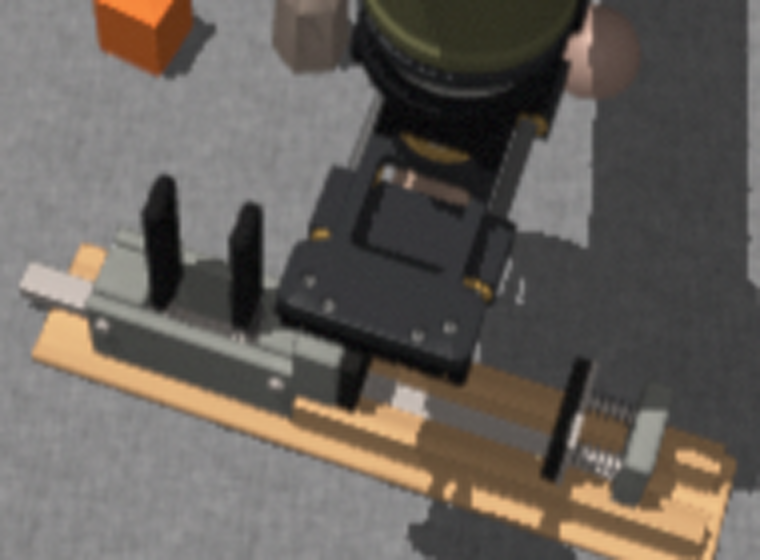

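View pics/top3c.png

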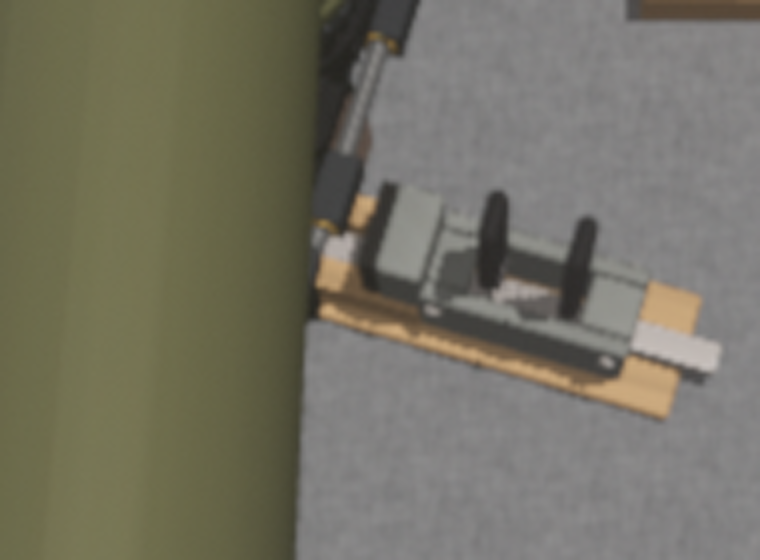

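Both views show the gripper over the gap between the jaws, but it hides the stone itself. I'll align, then lower by the measured pose.

Emit:
arm_command:
  rows:
    - {"ax": 0.2,"ay": -0.5,"az": 0.4,"dx": 0.7,"dy": 0.6,"dz": -1,"grip": 3.5}
    - {"ax": 0,"ay": 0,"az": 0,"dx": 0,"dy": 0,"dz": -2,"grip": 3.5}
    - {"ax": 0,"ay": 0,"az": 0,"dx": 0,"dy": 0,"dz": -2,"grip": 3.5}
    - {"ax": 0,"ay": 0,"az": 0,"dx": 0,"dy": 0,"dz": 0,"grip": 3.5}
    - {"ax": 0,"ay": 0,"az": 0,"dx": 0,"dy": 0,"dz": 0,"grip": 3.5}

```text
time: 6.9
tool_pos: [0.6703, 0.0774, 0.1432]
eef_rot: [0.0, 0.801, 0.598, 0.003]
wrist_force: [0.6, 0.2, -1.8]
gripper_width: 0.0399
```

```bash
cat >> h.py <<'E'
O=np.array([.630,-.050]);Y=np.radians(73.5);EX=np.array([np.cos(Y),np.sin(Y)]);EY=np.array([-EX[1],EX[0]])
def stc():
    s,M=st();d=s['tool_pos'][:2]-O;f=s['wrist_force'][:2]
    print("clamp x %.4f y %.4f z %.4f  Fx %.1f Fy %.1f"%(d@EX,d@EY,s['tool_pos'][2],f@EX,f@EY))
E
python3 -c "
from h import *
stc()"
```

```text
t 6.9 pos [0.6703 0.0774 0.1432] yawy -16.52 z [ 0.005  0.003 -1.   ] F [ 0.6  0.2 -1.8] w 0.0399
clamp x 0.1336 y -0.0024 z 0.1432  Fx 0.3 Fy -0.5
```

Emit:
arm_command:
  rows:
    - {"ax": -0.1,"ay": 0.3,"az": 0,"dx": -0.3,"dy": -0.2,"dz": 0,"grip": 3.5}
    - {"ax": 0,"ay": 0,"az": 0,"dx": 0,"dy": 0,"dz": 0,"grip": 3.5}
    - {"ax": 0,"ay": 0.1,"az": 0,"dx": -0.1,"dy": 0,"dz": -2,"grip": 3.5}
    - {"ax": 0,"ay": 0.1,"az": 0,"dx": -0.1,"dy": 0,"dz": -2,"grip": 3.5}
    - {"ax": 0,"ay": 0,"az": 0,"dx": 0,"dy": 0,"dz": -1.5,"grip": 3.5}
    - {"ax": 0,"ay": 0,"az": 0,"dx": 0,"dy": 0,"dz": 0,"grip": 3.5}

```text
time: 7.5
tool_pos: [0.6686, 0.0757, 0.0926]
eef_rot: [0.0, 0.801, 0.598, 0.003]
wrist_force: [-0.5, -0.9, -3.5]
gripper_width: 0.0399
```

```bash
python3 -c "
from h import *
stc()
for n in('scene',):
    im=robot.capture(n)
    x,y=(255,190)
    cv2.imwrite(f'pics/{n}4c.png',cv2.resize(im[y:y+140,x:x+190,::-1],None,fx=4,fy=4,interpolation=2))
"
```

```text
t 7.5 pos [0.6686 0.0757 0.0926] yawy -16.5 z [ 0.006  0.003 -1.   ] F [-0.5 -0.9 -3.5] w 0.0399
clamp x 0.1315 y -0.0013 z 0.0926  Fx -1.0 Fy 0.2
```

View pics/scene4c.png

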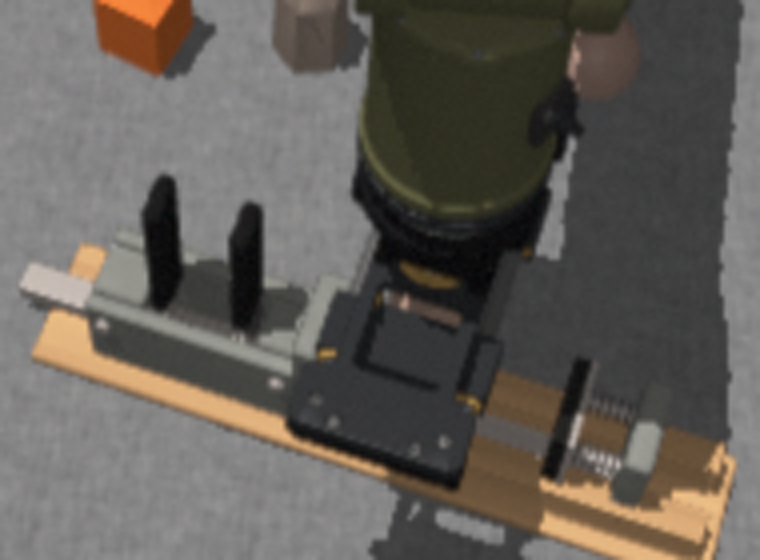

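The body clears both the jaw and the trigger. I'll lower gently to contact; the expected TCP height is about 0.064.

Emit:
arm_command:
  rows:
    - {"ax": 0,"ay": 0.3,"az": 0,"dx": -0.1,"dy": 0,"dz": -1.3,"grip": 3.5}
    - {"ax": 0,"ay": 0,"az": 0,"dx": 0,"dy": 0,"dz": -1,"grip": 3.5}
    - {"ax": 0,"ay": 0,"az": 0,"dx": 0,"dy": 0,"dz": 0,"grip": 3.5}
    - {"ax": 0,"ay": 0,"az": 0,"dx": 0,"dy": 0,"dz": 0,"grip": 3.5}

```text
time: 7.95
tool_pos: [0.6703, 0.0758, 0.0717]
eef_rot: [0.0, 0.801, 0.598, 0.004]
wrist_force: [0.3, 0.5, -2.3]
gripper_width: 0.04
```

```bash
python3 -c "
from h import *
stc()"
```

```text
t 7.95 pos [0.6703 0.0758 0.0717] yawy -16.5 z [ 0.006  0.004 -1.   ] F [ 0.3  0.5 -2.3] w 0.04
clamp x 0.1321 y -0.0029 z 0.0717  Fx 0.6 Fy -0.2
```

Emit:
arm_command:
  rows:
    - {"ax": -0.2,"ay": 0.4,"az": 0,"dx": -0.4,"dy": 0,"dz": -0.2,"grip": 3.5}
    - {"ax": 0,"ay": 0,"az": 0,"dx": 0,"dy": 0,"dz": 0,"grip": 3.5}
    - {"ax": 0,"ay": 0,"az": 0,"dx": 0,"dy": 0,"dz": -0.3,"grip": 3.5}
    - {"ax": 0,"ay": 0,"az": 0,"dx": 0,"dy": 0,"dz": 0,"grip": 3.5}

```text
time: 8.35
tool_pos: [0.6665, 0.076, 0.0673]
eef_rot: [-0.0, 0.801, 0.598, 0.0]
wrist_force: [-0.5, 0.8, -2.6]
gripper_width: 0.0398
```

```bash
python3 -c "
from h import *
stc()"
```

```text
t 8.35 pos [0.6665 0.076  0.0673] yawy -16.49 z [-0.     0.001 -1.   ] F [-0.5  0.8 -2.6] w 0.0398
clamp x 0.1312 y 0.0008 z 0.0673  Fx 0.6 Fy 0.7
```

Emit:
arm_command:
  rows:
    - {"ax": 0,"ay": 0,"az": 0,"dx": 0,"dy": 0,"dz": -0.3,"grip": 3.5}
    - {"ax": 0,"ay": 0,"az": 0,"dx": 0,"dy": 0,"dz": -0.1,"grip": 3.5}
    - {"ax": 0,"ay": 0,"az": 0,"dx": 0,"dy": 0,"dz": -0.1,"grip": 3.5}

```text
time: 8.65
tool_pos: [0.6675, 0.076, 0.0651]
eef_rot: [-0.0, 0.801, 0.598, 0.001]
wrist_force: [-3.7, -1.0, 5.3]
gripper_width: 0.0396
```

```bash
python3 -c "
from h import *
stc()"
```

```text
t 8.65 pos [0.6675 0.076  0.0651] yawy -16.49 z [ 0.002  0.002 -1.   ] F [-3.7 -1.   5.3] w 0.0396
clamp x 0.1314 y -0.0002 z 0.0651  Fx -2.0 Fy 3.2
```

Contact: vertical force went from -2.6 to +5.3 N at z = 0.065. Releasing and rising.

Emit:
arm_command:
  rows:
    - {"ax": 0,"ay": 0,"az": 0,"dx": 0,"dy": 0,"dz": 0,"grip": 4.4}
    - {"ax": 0,"ay": 0,"az": 0,"dx": 0,"dy": 0,"dz": 0,"grip": 5.2}
    - {"ax": 0,"ay": 0,"az": 0,"dx": 0,"dy": 0,"dz": 0,"grip": 6.5}
    - {"ax": 0,"ay": 0,"az": 0,"dx": 0,"dy": 0,"dz": 0,"grip": 6.5}
    - {"ax": 0,"ay": 0,"az": 0,"dx": 0,"dy": 0,"dz": 2,"grip": 6.5}
    - {"ax": 0,"ay": 0,"az": 0,"dx": 0,"dy": 0,"dz": 4,"grip": 6.5}
    - {"ax": 0,"ay": 0,"az": 0,"dx": 0,"dy": 0,"dz": 5,"grip": 6.5}
    - {"ax": 0,"ay": 0,"az": 0,"dx": 0,"dy": 0,"dz": 5,"grip": 6.5}

```text
time: 9.45
tool_pos: [0.6619, 0.0757, 0.2193]
eef_rot: [-0.003, 0.801, 0.598, -0.006]
wrist_force: [0.7, 0.3, 0.2]
gripper_width: 0.0647
```

Emit:
arm_command:
  rows:
    - {"ax": 0,"ay": 0,"az": 8,"dx": 0,"dy": 0,"dz": 3,"grip": 7}
    - {"ax": 0,"ay": 0,"az": 8,"dx": -4,"dy": -3,"dz": 1,"grip": 7}
    - {"ax": 0,"ay": 0,"az": 8,"dx": -4,"dy": -3,"dz": 0,"grip": 7}
    - {"ax": 0,"ay": 0,"az": 8,"dx": -4,"dy": -3,"dz": 0,"grip": 7}
    - {"ax": 0,"ay": 0,"az": 8,"dx": -3,"dy": -2,"dz": 0,"grip": 7}
    - {"ax": 0,"ay": 0,"az": 8,"dx": 0,"dy": 0,"dz": 0,"grip": 7}

```text
time: 10.05
tool_pos: [0.5133, -0.0362, 0.2681]
eef_rot: [0.004, 0.475, 0.88, 0.001]
wrist_force: [0.5, -0.3, 0.8]
gripper_width: 0.0698
```

```bash
python3 -c "
from h import *
stc()
for n in('scene','top'):
    im=robot.capture(n)
    x,y=(255,190) if n=='scene' else (190,60)
    cv2.imwrite(f'pics/{n}5c.png',cv2.resize(im[y:y+140,x:x+190,::-1],None,fx=4,fy=4,interpolation=2))
"
```

```text
t 10.05 pos [ 0.5133 -0.0362  0.2681] yawy 33.29 z [ 0.008 -0.003 -1.   ] F [ 0.5 -0.3  0.8] w 0.0698
clamp x -0.0199 y 0.1159 z 0.2681  Fx -0.1 Fy -0.6
```

View pics/scene5c.png

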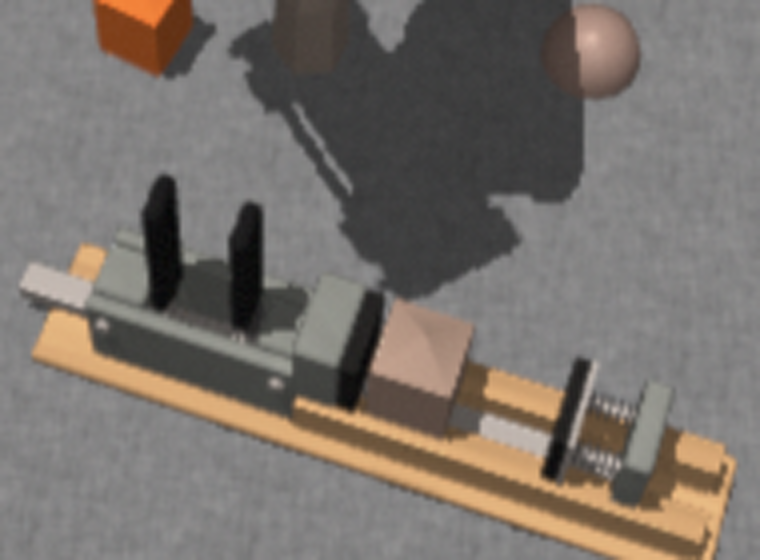

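View pics/top5c.png

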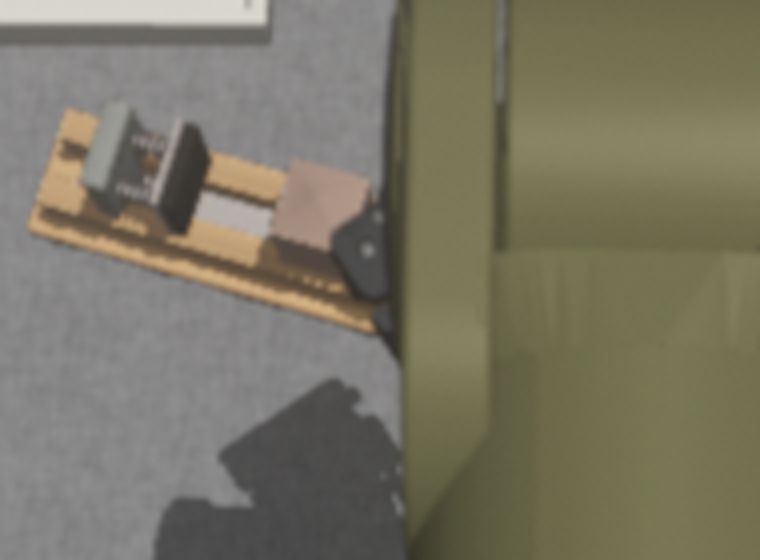

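The stone stands upright and square on the rest, about 3 mm off the front jaw's face (crop (420,365)), and it is released. Now over the handle and trigger with the finger axis along the bar.

Emit:
arm_command:
  rows:
    - {"ax": 0,"ay": 0.4,"az": 8,"dx": 2.4,"dy": 0.1,"dz": 0,"grip": 7}
    - {"ax": 0,"ay": 0,"az": 8,"dx": 2.4,"dy": 0.1,"dz": 0,"grip": 7}
    - {"ax": 0,"ay": 0,"az": 8,"dx": 2.4,"dy": 0.1,"dz": 0,"grip": 7}
    - {"ax": 0,"ay": 0,"az": 8,"dx": 2.4,"dy": 0.1,"dz": 0,"grip": 7}
    - {"ax": 0,"ay": 0,"az": 6,"dx": 2,"dy": 0.1,"dz": 0,"grip": 7}
    - {"ax": 0,"ay": 0,"az": 0,"dx": 0,"dy": 0,"dz": 0,"grip": 7}
    - {"ax": 0,"ay": 0,"az": 0,"dx": 0,"dy": 0,"dz": 0,"grip": 7}
  force: 60

```text
time: 10.85
tool_pos: [0.6399, -0.0207, 0.2644]
eef_rot: [-0.0, 0.16, 0.987, 0.0]
wrist_force: [-0.3, -0.7, 0.4]
gripper_width: 0.0701
```

```bash
python3 -c "
from h import *
stc()"
```

```text
t 10.85 pos [ 0.6399 -0.0207  0.2644] yawy 71.63 z [-0.     0.001 -1.   ] F [-0.3 -0.7  0.4] w 0.0701
clamp x 0.0309 y -0.0012 z 0.2644  Fx -0.7 Fy 0.1
```

Emit:
arm_command:
  rows:
    - {"ax": 0,"ay": 0,"az": 1.9,"dx": -0.4,"dy": -0.9,"dz": 0,"grip": 7}
    - {"ax": 0,"ay": 0,"az": 0,"dx": 0,"dy": 0,"dz": -2.5,"grip": 7}
    - {"ax": 0,"ay": 0,"az": 0,"dx": 0,"dy": 0,"dz": -2.5,"grip": 7}
    - {"ax": 0,"ay": 0,"az": 0,"dx": 0,"dy": 0,"dz": -1,"grip": 7}
    - {"ax": 0,"ay": 0,"az": 0,"dx": 0,"dy": 0,"dz": 0,"grip": 7}
    - {"ax": 0,"ay": 0,"az": 0,"dx": 0,"dy": 0,"dz": 0,"grip": 7}

```text
time: 11.45
tool_pos: [0.6337, -0.0277, 0.204]
eef_rot: [-0.0, 0.15, 0.989, 0.001]
wrist_force: [0.3, -0.5, 0.7]
gripper_width: 0.0705
```

```bash
python3 -c "
from h import *
stc()
for n in('scene',):
    im=robot.capture(n)
    x,y=(255,190) if n=='scene' else (190,60)
    cv2.imwrite(f'pics/{n}6c.png',cv2.resize(im[y:y+140,x:x+190,::-1],None,fx=4,fy=4,interpolation=2))
"
```

```text
t 11.45 pos [ 0.6337 -0.0277  0.204 ] yawy 72.79 z [ 0.     0.002 -1.   ] F [ 0.3 -0.5  0.7] w 0.0705
clamp x 0.0224 y 0.0028 z 0.2040  Fx -0.4 Fy -0.4
```

View pics/scene6c.png

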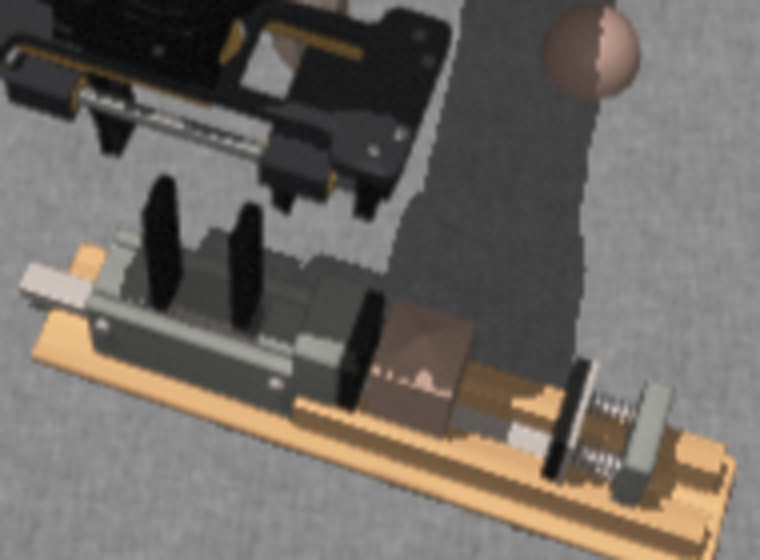

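The fingers (crop (113,150) and (285,205)) straddle the two bars. Lowering over them.

Emit:
arm_command:
  rows:
    - {"ax": 0,"ay": 0,"az": 0.7,"dx": 0.2,"dy": -0.2,"dz": 0,"grip": 7}
    - {"ax": 0,"ay": 0,"az": 0,"dx": 0,"dy": 0,"dz": -2.5,"grip": 7}
    - {"ax": 0,"ay": 0,"az": 0,"dx": 0,"dy": 0,"dz": -2.5,"grip": 7}
    - {"ax": 0,"ay": 0,"az": 0,"dx": 0,"dy": 0,"dz": -2.5,"grip": 7}
    - {"ax": 0,"ay": 0,"az": 0,"dx": 0,"dy": 0,"dz": -0.5,"grip": 7}
    - {"ax": 0,"ay": 0,"az": 0,"dx": 0,"dy": 0,"dz": 0,"grip": 7}
    - {"ax": 0,"ay": 0,"az": 0,"dx": 0,"dy": 0,"dz": 0,"grip": 7}

```text
time: 12.2
tool_pos: [0.642, -0.0307, 0.1312]
eef_rot: [0.008, 0.143, 0.99, 0.002]
wrist_force: [0.3, 0.3, -0.6]
gripper_width: 0.07
```

```bash
python3 -c "
from h import *
stc()
for n in('scene',):
    im=robot.capture(n)
    x,y=(255,190) if n=='scene' else (190,60)
    cv2.imwrite(f'pics/{n}7c.png',cv2.resize(im[y:y+140,x:x+190,::-1],None,fx=4,fy=4,interpolation=2))
"
```

```text
t 12.2 pos [ 0.642  -0.0307  0.1312] yawy 73.6 z [ 0.016  0.003 -1.   ] F [ 0.3  0.3 -0.6] w 0.07
clamp x 0.0219 y -0.0060 z 0.1312  Fx 0.4 Fy -0.2
```

View pics/scene7c.png

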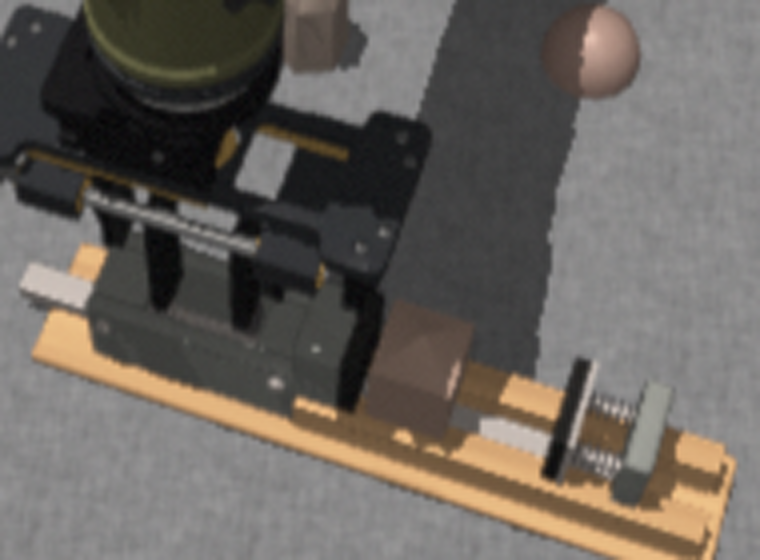

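Emit:
arm_command:
  rows:
    - {"ax": -0.1,"ay": 0.9,"az": 0,"dx": -0.6,"dy": 0.2,"dz": -0.8,"grip": 7}
    - {"ax": 0,"ay": 0,"az": 0,"dx": 0,"dy": 0,"dz": 0,"grip": 7}
    - {"ax": 0,"ay": 0,"az": 0,"dx": 0,"dy": 0,"dz": 0,"grip": 7}

```text
time: 12.55
tool_pos: [0.6376, -0.0285, 0.1259]
eef_rot: [0.002, 0.143, 0.99, 0.001]
wrist_force: [-0.3, 0.3, -0.2]
gripper_width: 0.0699
```

```bash
python3 -c "
from h import *
stc()"
```

```text
t 12.55 pos [ 0.6376 -0.0285  0.1259] yawy 73.6 z [ 0.004  0.001 -1.   ] F [-0.3  0.3 -0.2] w 0.0699
clamp x 0.0227 y -0.0011 z 0.1259  Fx 0.2 Fy 0.3
```

Pump stroke 1: push the trigger's front toward the handle.

Emit:
arm_command:
  rows:
    - {"ax": 0,"ay": 0,"az": 0,"dx": -0.3,"dy": -1,"dz": 0,"grip": 7}
    - {"ax": 0,"ay": 0,"az": 0,"dx": -0.2,"dy": -0.6,"dz": 0,"grip": 7}
    - {"ax": 0,"ay": 0,"az": 0,"dx": -0.2,"dy": -0.6,"dz": 0,"grip": 7}

```text
time: 12.85
tool_pos: [0.6335, -0.0419, 0.1258]
eef_rot: [0.004, 0.139, 0.99, 0.007]
wrist_force: [6.6, 9.4, -5.7]
gripper_width: 0.07
```

```bash
python3 -c "
from h import *
stc()"
```

```text
t 12.85 pos [ 0.6335 -0.0419  0.1258] yawy 73.97 z [ 0.011  0.012 -1.   ] F [ 6.6  9.4 -5.7] w 0.07
clamp x 0.0088 y -0.0011 z 0.1258  Fx 10.8 Fy -3.6
```

Emit:
arm_command:
  rows:
    - {"ax": -0.5,"ay": 0.3,"az": 0,"dx": -0.3,"dy": -1,"dz": 0,"grip": 7}
    - {"ax": -0.3,"ay": 0,"az": 0,"dx": -0.3,"dy": -1,"dz": 0,"grip": 7}
    - {"ax": 0,"ay": 0,"az": 0,"dx": -0.3,"dy": -1,"dz": 0,"grip": 7}

```text
time: 13.15
tool_pos: [0.6306, -0.0536, 0.1256]
eef_rot: [0.007, 0.133, 0.991, 0.011]
wrist_force: [7.5, 11.4, -6.5]
gripper_width: 0.0706
```

```bash
python3 -c "
from h import *
stc()"
```

```text
t 13.15 pos [ 0.6306 -0.0536  0.1256] yawy 74.68 z [ 0.017  0.021 -1.   ] F [ 7.5 11.4 -6.5] w 0.0706
clamp x -0.0033 y -0.0016 z 0.1256  Fx 13.0 Fy -3.9
```

Emit:
arm_command:
  rows:
    - {"ax": -1.5,"ay": 1,"az": -1,"dx": -0.3,"dy": -1,"dz": 0,"grip": 7}
    - {"ax": -1,"ay": 0.7,"az": -0.5,"dx": -0.3,"dy": -1,"dz": 0,"grip": 7}

```text
time: 13.35
tool_pos: [0.6278, -0.0598, 0.1265]
eef_rot: [-0.003, 0.143, 0.99, -0.003]
wrist_force: [7.4, 20.2, -2.8]
gripper_width: 0.0704
```

```bash
python3 -c "
from h import *
stc()"
```

```text
t 13.35 pos [ 0.6278 -0.0598  0.1265] yawy 73.58 z [-0.006 -0.005 -1.   ] F [ 7.4 20.2 -2.8] w 0.0704
clamp x -0.0101 y -0.0007 z 0.1265  Fx 21.5 Fy -1.4
```

Full stroke reached: x = -0.010 and the force is rising against the stop. Release to about x = 0.016, then look.

Emit:
arm_command:
  rows:
    - {"ax": 0,"ay": 0,"az": 0,"dx": 0.2,"dy": 0.8,"dz": 0,"grip": 7}
    - {"ax": 0,"ay": 0,"az": 0,"dx": 0.2,"dy": 0.8,"dz": 0,"grip": 7}
    - {"ax": 0,"ay": 0,"az": 0,"dx": 0.2,"dy": 0.6,"dz": 0,"grip": 7}
    - {"ax": 0,"ay": 0,"az": 0,"dx": 0,"dy": 0,"dz": 0,"grip": 7}

```text
time: 13.75
tool_pos: [0.6343, -0.0361, 0.127]
eef_rot: [-0.002, 0.142, 0.99, -0.002]
wrist_force: [-0.3, 0.7, 0.8]
gripper_width: 0.07
```

```bash
cat > look.py <<'E'
from h import *
import sys
stc()
im=robot.capture('scene');x,y=255,190
cv2.imwrite(f'pics/s{sys.argv[1]}c.png',cv2.resize(im[y:y+140,x:x+190,::-1],None,fx=4,fy=4,interpolation=2))
E
python3 look.py 8
```

```text
t 13.75 pos [ 0.6343 -0.0361  0.127 ] yawy 73.66 z [-0.005 -0.004 -1.   ] F [-0.3  0.7  0.8] w 0.07
clamp x 0.0145 y -0.0002 z 0.1270  Fx 0.6 Fy 0.5
```

View pics/s8c.png

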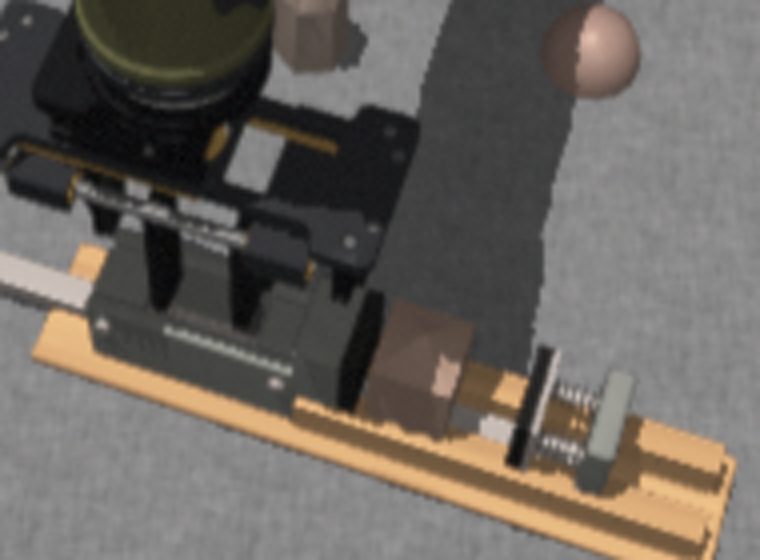

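The stroke worked: the pad moved from crop (570,420) to (535,405). The stone is unmoved. Stroke 2.

Emit:
arm_command:
  rows:
    - {"ax": 0,"ay": 0,"az": 0,"dx": -0.2,"dy": -0.8,"dz": 0,"grip": 7}
    - {"ax": -0.4,"ay": 0.3,"az": -0.2,"dx": -0.3,"dy": -1,"dz": 0,"grip": 7}
    - {"ax": -0.6,"ay": 0.4,"az": -0.4,"dx": -0.3,"dy": -1,"dz": 0,"grip": 7}
    - {"ax": -0.6,"ay": 0.4,"az": -0.4,"dx": -0.3,"dy": -1,"dz": 0,"grip": 7}
    - {"ax": -0.6,"ay": 0.4,"az": -0.4,"dx": -0.3,"dy": -1,"dz": 0,"grip": 7}

```text
time: 14.3
tool_pos: [0.6277, -0.0569, 0.1272]
eef_rot: [-0.008, 0.147, 0.989, -0.003]
wrist_force: [4.9, 11.6, -1.6]
gripper_width: 0.0699
```

```bash
python3 -c "
from h import *
stc()"
```

```text
t 14.3 pos [ 0.6277 -0.0569  0.1272] yawy 73.05 z [-0.017 -0.004 -1.   ] F [ 4.9 11.6 -1.6] w 0.0699
clamp x -0.0073 y 0.0003 z 0.1272  Fx 12.5 Fy -1.4
```

Emit:
arm_command:
  rows:
    - {"ax": 0,"ay": -0.6,"az": 0.2,"dx": -0.3,"dy": -1,"dz": 0,"grip": 7}
    - {"ax": 0,"ay": 0,"az": 0,"dx": 0.2,"dy": 0.8,"dz": 0,"grip": 7}
    - {"ax": 0,"ay": 0,"az": 0,"dx": 0.2,"dy": 0.8,"dz": 0,"grip": 7}
    - {"ax": 0,"ay": 0,"az": 0,"dx": 0.2,"dy": 0.6,"dz": 0,"grip": 7}
    - {"ax": 0,"ay": 0,"az": 0,"dx": 0,"dy": 0,"dz": 0,"grip": 7}

```text
time: 14.8
tool_pos: [0.6332, -0.0379, 0.127]
eef_rot: [-0.001, 0.144, 0.99, 0.002]
wrist_force: [1.5, 6.5, -0.4]
gripper_width: 0.0699
```

```bash
python3 look.py 9
```

```text
t 14.8 pos [ 0.6332 -0.0379  0.127 ] yawy 73.42 z [-0.002  0.005 -1.   ] F [ 1.5  6.5 -0.4] w 0.0699
clamp x 0.0125 y 0.0004 z 0.1270  Fx 6.6 Fy 0.4
```

View pics/s9c.png

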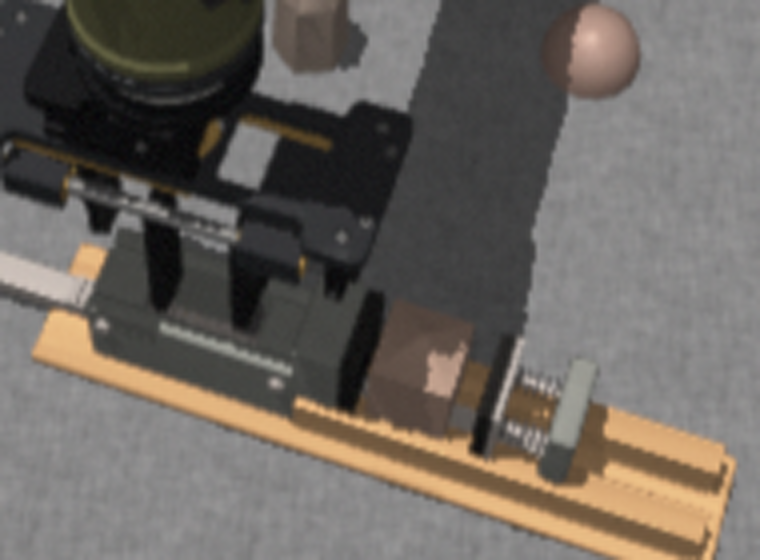

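Pad is now about 17 mm from the stone (crop (480,440) against (440,435)). Back off a little so the trigger fully resets, then stroke 3.

Emit:
arm_command:
  rows:
    - {"ax": 0,"ay": 0,"az": 0,"dx": 0.1,"dy": 0.4,"dz": 0,"grip": 7}
    - {"ax": 0,"ay": 0,"az": 0,"dx": 0,"dy": 0,"dz": 0,"grip": 7}
    - {"ax": 0,"ay": 0,"az": 0,"dx": -0.2,"dy": -0.8,"dz": 0,"grip": 7}
    - {"ax": -0.3,"ay": 0.1,"az": -0.2,"dx": -0.3,"dy": -1,"dz": 0,"grip": 7}
    - {"ax": -0.4,"ay": 0.2,"az": -0.3,"dx": -0.3,"dy": -1,"dz": 0,"grip": 7}
    - {"ax": -0.4,"ay": 0.2,"az": -0.3,"dx": -0.3,"dy": -1,"dz": 0,"grip": 7}

```text
time: 15.45
tool_pos: [0.6287, -0.0525, 0.1266]
eef_rot: [-0.001, 0.146, 0.989, 0.006]
wrist_force: [6.2, 12.0, -3.2]
gripper_width: 0.07
```

```bash
python3 look.py 10
```

```text
t 15.45 pos [ 0.6287 -0.0525  0.1266] yawy 73.27 z [-0.     0.011 -1.   ] F [ 6.2 12.  -3.2] w 0.07
clamp x -0.0027 y 0.0005 z 0.1266  Fx 13.3 Fy -2.6
```

View pics/s10c.png

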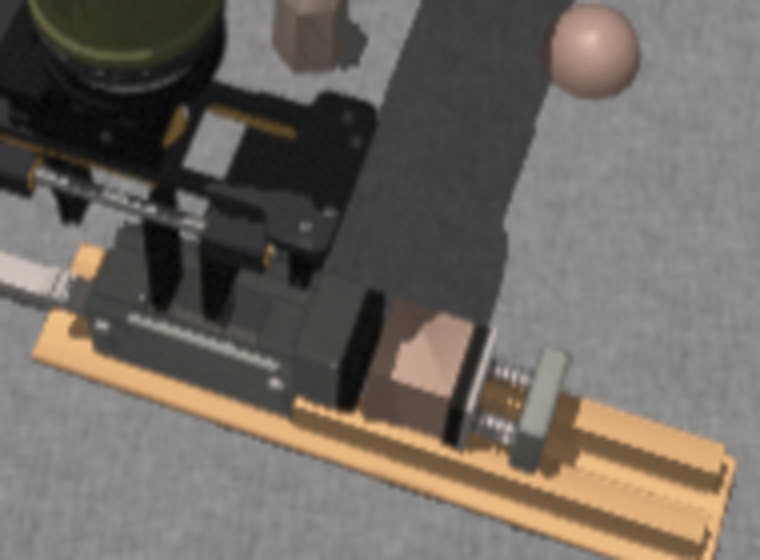

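The pad is nearly on the stone (crop (450,435)). Finish this stroke carefully.

Emit:
arm_command:
  rows:
    - {"ax": -0.9,"ay": 0.2,"az": -0.1,"dx": -0.3,"dy": -1,"dz": 0,"grip": 7}
    - {"ax": -0.3,"ay": 0,"az": 0,"dx": -0.3,"dy": -1,"dz": 0,"grip": 7}

```text
time: 15.7
tool_pos: [0.6273, -0.0586, 0.1268]
eef_rot: [0.002, 0.142, 0.99, 0.004]
wrist_force: [9.2, 16.2, -6.4]
gripper_width: 0.0703
```

```bash
python3 look.py 11
```

```text
t 15.7 pos [ 0.6273 -0.0586  0.1268] yawy 73.68 z [ 0.004  0.007 -1.   ] F [ 9.2 16.2 -6.4] w 0.0703
clamp x -0.0090 y 0.0002 z 0.1268  Fx 18.2 Fy -4.2
```

View pics/s11c.png

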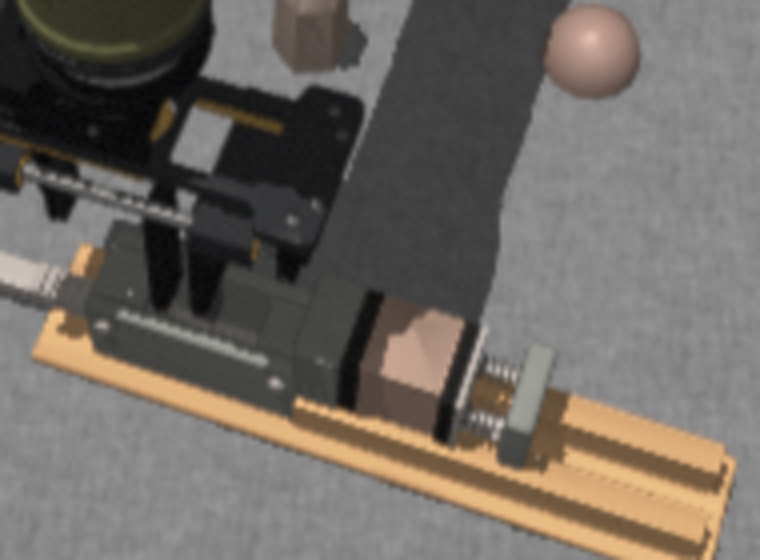

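The stone is now seated against the front jaw and the pad has just started to compress, by about 4–5 mm: the plate-to-jaw gap shrank from about 75 to 65 crop px. That is a light hold. I'll quantify it, then release part-way and re-squeeze for a mid-range press that ends near full squeeze.

Emit:
arm_command:
  rows:
    - {"ax": -0.2,"ay": 0,"az": 0,"dx": 0.2,"dy": 0.6,"dz": 0,"grip": 7}
    - {"ax": 0,"ay": 0,"az": 0,"dx": 0.1,"dy": 0.2,"dz": 0,"grip": 7}

```text
time: 15.95
tool_pos: [0.6306, -0.0481, 0.1267]
eef_rot: [0.002, 0.141, 0.99, 0.004]
wrist_force: [0.1, 3.5, -1.0]
gripper_width: 0.0698
```

```bash
python3 look.py 12
```

```text
t 15.95 pos [ 0.6306 -0.0481  0.1267] yawy 73.79 z [ 0.006  0.007 -1.   ] F [ 0.1  3.5 -1. ] w 0.0698
clamp x 0.0020 y -0.0000 z 0.1267  Fx 3.4 Fy 0.9
```

View pics/s12c.png

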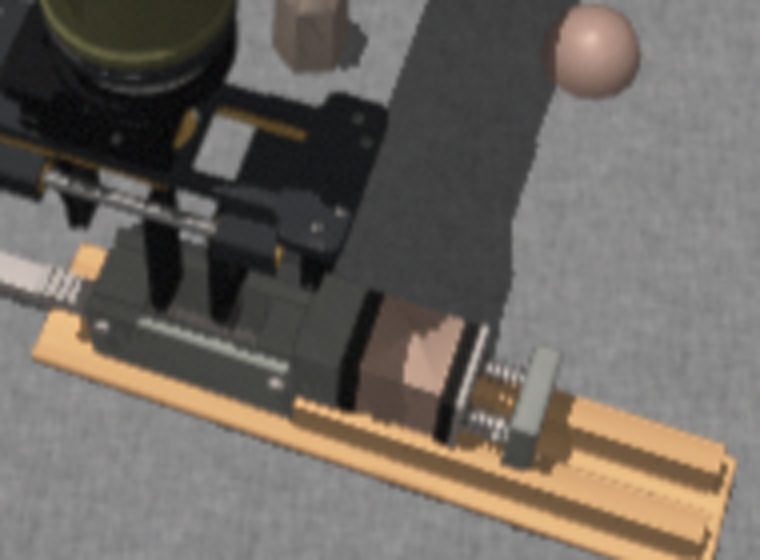

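Slip back was about 3 mm; the pad still touches and the stone is seated. Re-squeeze, watching.

Emit:
arm_command:
  rows:
    - {"ax": -0.6,"ay": 0.4,"az": -0.4,"dx": -0.3,"dy": -1,"dz": 0,"grip": 7}
    - {"ax": -0.6,"ay": 0.4,"az": -0.4,"dx": -0.3,"dy": -1,"dz": 0,"grip": 7}

```text
time: 16.2
tool_pos: [0.6281, -0.0551, 0.1269]
eef_rot: [-0.002, 0.145, 0.989, 0.001]
wrist_force: [5.3, 17.4, -3.2]
gripper_width: 0.07
```

```bash
python3 look.py 13
```

```text
t 16.2 pos [ 0.6281 -0.0551  0.1269] yawy 73.38 z [-0.003  0.003 -1.   ] F [ 5.3 17.4 -3.2] w 0.07
clamp x -0.0054 y 0.0004 z 0.1269  Fx 18.2 Fy -0.1
```

View pics/s13c.png

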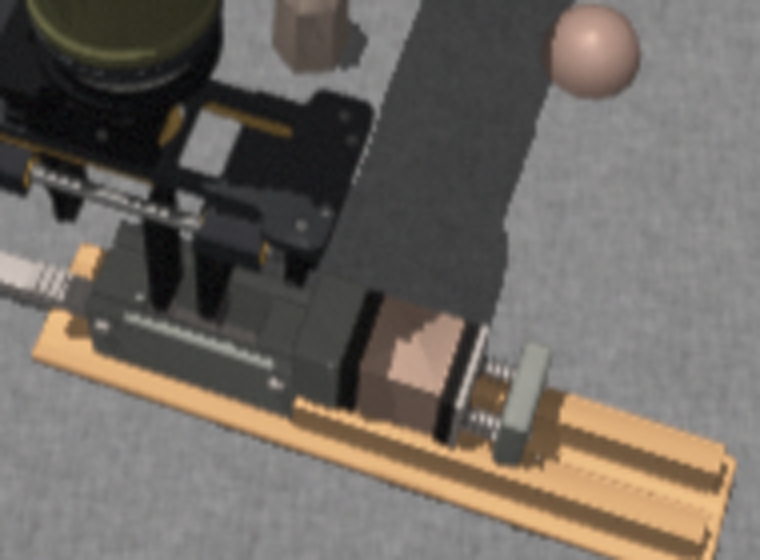

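Compression is about 6 mm with 4 mm of trigger travel left, so completing the stroke should give about 10 mm.

Emit:
arm_command:
  rows:
    - {"ax": -0.4,"ay": 0.3,"az": -0.2,"dx": -0.3,"dy": -1,"dz": 0,"grip": 7}
    - {"ax": -0.3,"ay": 0.2,"az": -0.1,"dx": -0.3,"dy": -1,"dz": 0,"grip": 7}

```text
time: 16.45
tool_pos: [0.6277, -0.0565, 0.1267]
eef_rot: [-0.002, 0.141, 0.99, 0.006]
wrist_force: [8.6, 19.1, -6.4]
gripper_width: 0.0703
```

```bash
python3 look.py 14
```

```text
t 16.45 pos [ 0.6277 -0.0565  0.1267] yawy 73.73 z [-0.002  0.013 -1.   ] F [ 8.6 19.1 -6.4] w 0.0703
clamp x -0.0069 y 0.0003 z 0.1267  Fx 20.8 Fy -2.9
```

View pics/s14c.png

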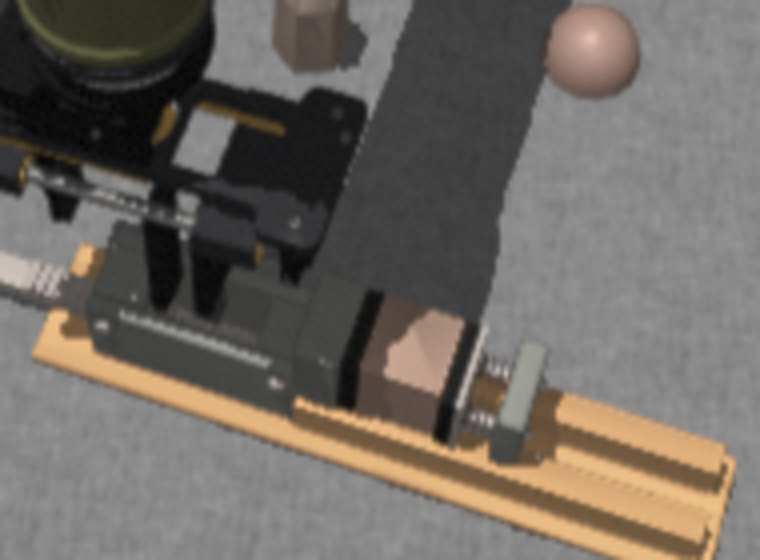

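Emit:
arm_command:
  rows:
    - {"ax": -1,"ay": 0.2,"az": -0.2,"dx": -0.4,"dy": -1.4,"dz": 0,"grip": 7}
    - {"ax": -0.4,"ay": 0.2,"az": 0,"dx": -0.4,"dy": -1.4,"dz": 0,"grip": 7}

```text
time: 16.7
tool_pos: [0.6274, -0.0593, 0.1265]
eef_rot: [0.001, 0.135, 0.991, 0.009]
wrist_force: [11.6, 23.6, -7.6]
gripper_width: 0.0702
```

```bash
python3 look.py 15
```

```text
t 16.7 pos [ 0.6274 -0.0593  0.1265] yawy 74.47 z [ 0.004  0.018 -1.   ] F [11.6 23.6 -7.6] w 0.0702
clamp x -0.0096 y -0.0002 z 0.1265  Fx 25.9 Fy -4.4
```

View pics/s15c.png

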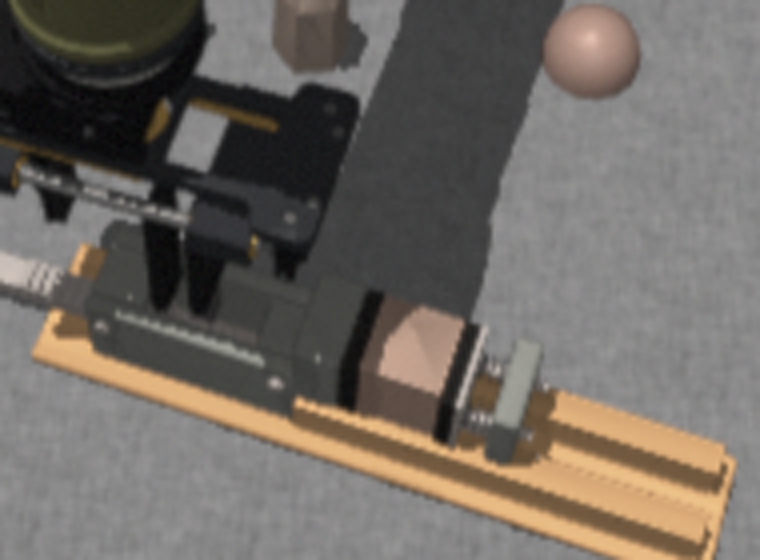

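The trigger is at the end of its stroke (x = -0.0096). The pad looks about 9 mm pressed (gap about 54 px), which matches the force rise of about 13 N. I'll check it is steady while holding, and check the stones.

```bash
python3 - <<'E'
from h import *
for i in range(12): im=robot.capture('scene')
stc()
cv2.imwrite('pics/s16.png',im[:,:,::-1])
x,y=255,190
cv2.imwrite('pics/s16c.png',cv2.resize(im[260:320,330:450,::-1],None,fx=6,fy=6,interpolation=2))
# far jaw block: right-back top corner, bar 0 vs now (crop px), ray on z=.094
def cx(u,z): 
    p=plane('scene',np.array(u)/4+[255,190]-.4,z); return (p[:2]-O)@EX
for n,j,pl in(("bar0",(668,385),(596,362)),("now",(543,343),(489,328))):
    print(n,"jaw corner x",cx(j,.094).round(4),"plate corner x",cx(pl,.093).round(4))
E
```

```text
t 17.35 pos [ 0.6274 -0.0593  0.1265] yawy 74.45 z [ 0.004  0.018 -1.   ] F [10.2 23.5 -6.2] w 0.0701
clamp x -0.0097 y -0.0002 z 0.1265  Fx 25.4 Fy -3.1
bar0 jaw corner x 0.2429 plate corner x 0.2085
now jaw corner x 0.1825 plate corner x 0.1564
```

View pics/s16.png

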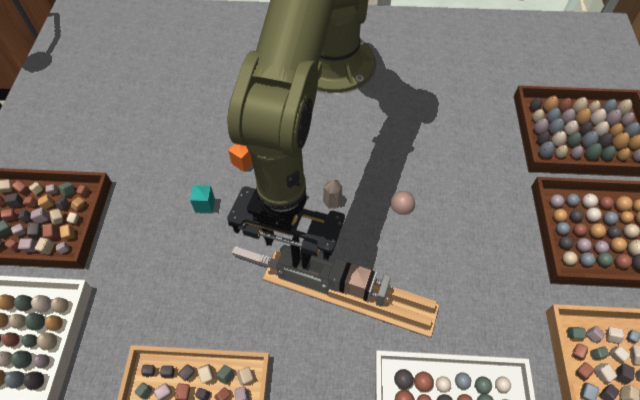

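View pics/s16c.png

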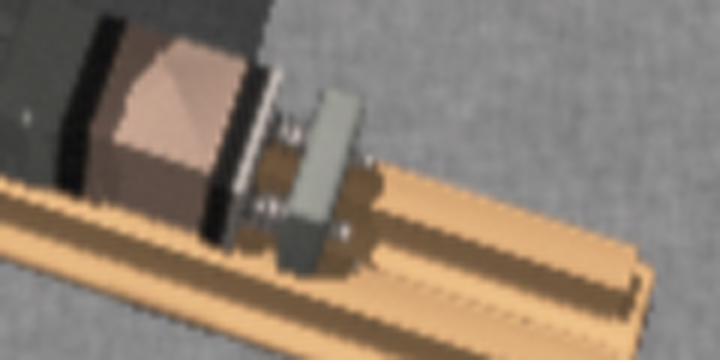

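It is steady for over 0.5 s. The stone is upright between both rubbers, the pad is pressed about 8–9 mm of 18 (about 13 N), and hex point (333,192) and dome (402,202) are where they started. Handing in.

```bash
python3 -c "
from h import *
print(robot.hand_in()); stc()"
```

```text
the job is handed in; nothing more can be done
None
the job is handed in; nothing more can be done
```

The obelisk is clamped upright on the rest and the job is handed in, with the arm still holding the trigger squeezed. I set the stone down about 3 mm in front of the front jaw, let go of it, and pumped only the trigger. That took three full strokes, then a part release and re-squeeze, ending at about 17.4 s of the 67 s allowed.

What the last checks showed:
- **Trigger:** it is at about 22 mm, its full travel. The push on it held at 25–26 N over the last 0.65 s.
- **Pad:** it is pressed in about 8.3 mm by the camera and about 9 mm by the force rise (about 13 N). The pad bottoms at 18 mm and the stone is crushed above 40 N. Both figures are estimates good to about 1–2 mm.
- **Stone:** it stands upright between both rubber faces, touching the front jaw.
- **Other stones:** the hex point and dome stand at their starting pixels in the scene view.

No check failed. My only view of the finished clamp is the scene camera, because I took no top picture after pumping. During placing, the gripper hid the stone in both views, so I relied on the measured pose and the contact force, and a picture after release confirmed it stood correctly.

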